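# Key a test dash on the green antenna

### The job

Send a test dash on the green antenna: push the green button on the antenna selector fully down with the fingertips and let it come up, then press the black knob of the morse key gently down until its contact is made, keep it down for at least one second, and withdraw so that the key springs back up. Do not press any other button, do not lift or shove the key out of its place, and leave the two microphones and the mug alone.

Things in the scene. Friction and masses are not known exactly. Their poses are not given: they have to be found in the camera images.
- selector: grey antenna selector box fixed to the desk, 100 x 240 x 40 mm high; origin at the centre of its underside, on the desk, z up. Four push buttons stand in one row along its y axis, on its top, centred at 54 mm spacing in its middle line; the order of the colours changes from run to run.
- green_top (a point): centre of the flat top of the green push button (round cap, 28 mm across, its top 62 mm above the desk at rest, in a fixed black collar 44 mm across that ends 10 mm lower), axes as the selector's; at rest it is the highest part of the button. Moves down with the cap.
- red_top (a point): centre of the flat top of the red push button (round cap, 28 mm across, its top 62 mm above the desk at rest, in a fixed black collar 44 mm across that ends 10 mm lower), axes as the selector's; at rest it is the highest part of the button. Moves down with the cap.
- yellow_top (a point): centre of the flat top of the yellow push button (round cap, 28 mm across, its top 62 mm above the desk at rest, in a fixed black collar 44 mm across that ends 10 mm lower), axes as the selector's; at rest it is the highest part of the button. Moves down with the cap.
- blue_top (a point): centre of the flat top of the blue push button (round cap, 28 mm across, its top 62 mm above the desk at rest, in a fixed black collar 44 mm across that ends 10 mm lower), axes as the selector's; at rest it is the highest part of the button. Moves down with the cap.
- green (a joint): travel of the green button in m: 0 up, 0.006 fully down (along vertical). A spring returns it; it takes 4 N to push it fully down and less to start it.
- red (a joint): travel of the red button in m: 0 up, 0.006 fully down (along vertical). A spring returns it; it takes 4 N to push it fully down and less to start it.
- yellow (a joint): travel of the yellow button in m: 0 up, 0.006 fully down (along vertical). A spring returns it; it takes 4 N to push it fully down and less to start it.
- blue (a joint): travel of the blue button in m: 0 up, 0.006 fully down (along vertical). A spring returns it; it takes 4 N to push it fully down and less to start it.
- key: morse key: pine board 170 x 95 x 18 mm carrying a brass lever with a black knob, 1 kg, standing loose on the desk. Origin at the centre of the board's underside; z up, its -x axis points along the lever to the knob end. Brass posts and terminals on the board reach up to 52 mm above the desk.
- key_knob_top (a point): centre of the flat top of the key's black round knob (38 mm across), at rest 68 mm above the desk and 58 mm towards -x of the board's origin, on its middle line. Moves down about 6 mm when the key is pressed.
- key_lever (a joint): angle of the key's lever in rad: 0 up (at rest), 0.08 fully down on its contact (knob about 6 mm lower). Contact counts as made above 0.05. A spring lifts it again; at the knob it takes about 2 N to start it and 5 N to hold it fully down.
- fist_mic: black fist microphone lying loose on the desk between selector and key, 85 x 56 x 30 mm high plus a 20 mm cable stub at its -x end; origin at the centre of its underside. Bystander.
- desk_mic: black desk microphone standing loose, base 130 x 100 x 26 mm, stem and head up to 247 mm high; origin at the centre of its underside. Bystander.
- mug: blue mug standing loose, 80 mm across, 92 mm high, handle on its +y side; origin at the centre of its underside. Bystander.
Mind the look-alikes: they are no part of the job. Of the things like the key, leave any that is orange; of the rest the smaller one is meant.

How it is judged:
By the outcome, as a careful person would: the job done as asked, in the order asked, and still so for the second after the job is handed in, with the robot touching nothing.
It also fails if it takes over 48 s, if anything falls off the work surface, if the arm or the gripper's body presses on something with over 40 N, if the wrist force passes 120 N, or if a joint passes its speed limit or range.

### The arm

A 7-joint arm with a two-finger parallel gripper is mounted at the origin on the work surface. World frame = base frame: x ahead of the robot, y to its left, z up, the work surface at z = 0. Lengths are in m, angles in degrees, forces in N, time in s.
With the tool pointing down it reaches from about 0.35 to 0.9 m from the base axis. Payload 19.9 kg.
Tool frame: the origin (TCP) lies at the very end of the fingers, on their centre line; the grasp point (between the pads) lies 19 mm behind it; z points along the fingers, y is the line along which they close (so a half turn about z gives the same grasp; the last joint's range is limited). The gripper opens to 94 mm and grips with 3 to 60 N. Pads are 16 mm wide; open, the fingers measure 119 mm over their backs; the gripper's body (75 mm by 177 mm) begins 78 mm behind the grasp point.
Start: joints at [-69.758, 23.915, -0.59, 92.452, 0.269, 63.638, -3.037], TCP at [0.24, 0.577, 0.205] pointing down, gripper open.
Joint ranges: [-161.28, 161.28], [-22.2, 115.67], [-73.04, 71.86], [3.21, 147.25], [-68.34, 248.33], [10.77, 114.83], [-161.83, 161.83]. Speed limits (degrees/s): [108.29, 108.29, 136.94, 136.94, 172.46, 172.46, 172.46].

### API

Orientations are given as a 3x3 rotation matrix whose columns are the frame's x, y, z axes.
In Python, from cell import telemetry, cams, manip gives the robot as it stands.
- The arm moves only by the tool move_arm, never from a script. Its argument "steps" is a list of rows, each a list of 3 entries, a list of its own where there are three numbers: the gripper command: -1 is fully open, 1 is shut, values between are in proportion, then the shift along the tool's x, y, z normalised to -1 to 1, where 1 is 0.3 m, then the turn about the tool's z normalised to -1 to 1, where 1 is 60 degrees. A call has 1 to 12 rows; each row is the pose to reach, as a shift and turn from the pose commanded when the call began, along the tool's axes at that moment; what a row does not reach only later rows make up. A row lasts 1/12 s, in which the tool goes at most 41.7 mm and 7.16 degrees, less where a joint would pass 70% of its speed; a pose out of reach is approached as far as the arm can. A call with a number of a shift or a turn outside -1 to 1 is refused whole. A call with a gripper value outside its range is refused whole. The fingers move at their own pace and stop on an object; "force" is the grip in N (left out, the last holds). Time passes only in rows, so rows that repeat a pose let the fingers close. It gives the time, the measured TCP pose, the force, the opening and the grip force at its end, in the units of the state.
- telemetry.observe(): the state, without advancing time (a new reading comes with each control period).
- cams.grab_frame(name): name is "scene" or "top" or "wrist"; returns a dict with "image" (420x560x3 uint8, red, green, blue), "vfov" (degrees; the focal length in pixels is half the picture's height over the tangent of half this angle, whatever the lens; pixels are square), "cx", "cy" (the principal point, pixels), "R" (3x3) and "t" (3): a world point X has camera coordinates R X + t; the wrist camera has in their place "tool_from_camera" (4x4, takes a point from camera to tool coordinates, whose origin is the TCP and whose axes are the flange's). Camera axes: x right, y down, z forward; pixel columns grow to the right and rows downward; lengths in m; the calibration is good to about 2 mm. A picture is of the moment at which its call begins: read the wrist's pose just before it. There is no depth.
- manip.job_done(): hands the job in; it is judged then, once.
The state is a dict: "t": time; "joint_positions": joint angles; "joint_vel": joint speeds; "joint_efforts": joint torques, N m; "ee_pos": TCP position; "ee_rot": TCP orientation; "ft_force": force on the tool from outside, world axes, zero at the start; "ft_torque": the same for the moment, N m; "finger_gap": opening from 0.0 (shut) to 1.0 (fully open); "finger_force": force on a finger pad.
Only numpy, scipy, OpenCV 4.12 (cv2) and the standard library are available. Lean on these libraries where they do the work, as an engineer would, in place of code of your own. Each camera call takes 0.05 s, during which the arm holds its last target. There are 200 camera calls.

## Working session

There is one attempt and no reset: what is moved stays moved. The work goes in short steps, Python scripts to look and compute and a tool call to move; the robot and the scene stay as the last step left them, time stands still between calls to the robot, and variables do not carry over. Pictures are saved under pics/ and viewed, at most 10 in all, crops included, and the job is handed in when it is done.

Besides the shell and the picture viewer there is one more tool, called after ">>>" as name([rows], argument=value, ...), one row to a line, values as JSON. move_arm: Moves the arm, as the interface text tells. Its arguments: {"type":"object","properties":{"steps":{"type":"array","items":{"type":"array"}},"force":{"type":"number"}},"required":["steps"]}

```bash
mkdir -p pics; ls
python3 - <<'E'
from cell import telemetry,cams,manip
import cv2,numpy as np,pickle
s=telemetry.observe();print(s['t'],s['ee_pos'],np.round(s['ee_rot'],3).tolist(),s['ft_force'])
for n in ('scene','top'):
    f=cams.grab_frame(n);pickle.dump(f,open(f'pics/{n}.pkl','wb'))
    cv2.imwrite(f'pics/{n}.png',f['image'][:,:,::-1]);print(n,f['vfov'],np.round(f['R'],3).tolist(),f['t'])
E
```

```text
pics
0.0 [0.24025186 0.57658327 0.20483785] [[-0.923, 0.385, -0.0], [0.385, 0.923, -0.001], [-0.0, -0.001, -1.0]] [ 0.49292472 -0.10156256 -0.83950503]
scene 52.76302866428004 [[-0.614, 0.789, 0.019], [0.587, 0.472, -0.657], [-0.528, -0.393, -0.753]] [ 0.32519364 -0.23632133  1.31035474]
top 47.34495737556986 [[0.006, -1.0, 0.0], [-0.989, -0.006, -0.149], [0.149, 0.001, -0.989]] [-0.01793196  0.52319755  1.45046312]
```

View pics/top.png

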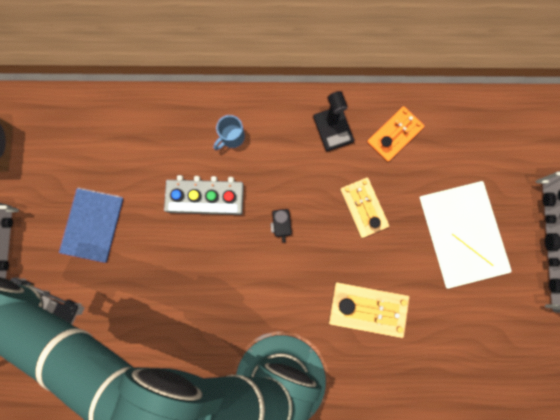

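View pics/scene.png

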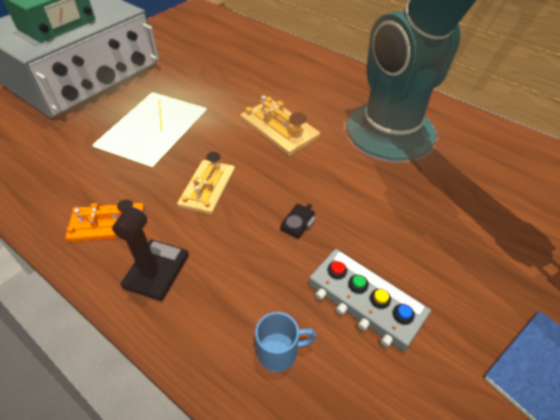

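The top view shows the green button at about (211,196). The smaller pine key is at (365,207), with its knob at (375,222). The larger pine key at (370,310) and the orange one at (396,133) are decoys. In the scene view, green is at (360,283) and the knob at (213,158).

```bash
cat > h.py <<'E'
import numpy as np,cv2,pickle
def ray(f,uv,z,R=None,t=None):
    R=np.array(f['R']) if R is None else R; t=np.array(f['t']) if t is None else t
    F=f['image'].shape[0]/2/np.tan(np.radians(f['vfov']/2))
    d=R.T@np.array([(uv[0]-f['cx'])/F,(uv[1]-f['cy'])/F,1]); c=-R.T@t
    return c+d*(z-c[2])/d[2]
def blob(im,near,lo,hi,r=14):
    h=cv2.cvtColor(im,cv2.COLOR_RGB2HSV); m=cv2.inRange(h,np.array(lo),np.array(hi))
    k=np.zeros_like(m);cv2.circle(k,near,r,255,-1);m&=k
    n,l,s,c=cv2.connectedComponentsWithStats(m);i=1+np.argmax(s[1:,4]);return c[i],s[i]
E
python3 - <<'E'
from h import *
for n,g,b,k in (('top',(211,196),(176,195),(375,222)),('scene',(360,283),(404,313),(213,158))):
    f=pickle.load(open(f'pics/{n}.pkl','rb'));im=f['image']
    for nm,p,lo,hi,z in (('green',g,(45,90,50),(85,255,255),.062),('blue',b,(100,120,60),(125,255,255),.062),('knob',k,(0,0,0),(179,255,70),.066)):
        try:
            c,s=blob(im,p,lo,hi);print(n,nm,c,s,ray(f,c,z))
        except Exception as e: print(n,nm,e)
    if n=='top':
        h=cv2.cvtColor(im,cv2.COLOR_RGB2HSV);print(h[190,350],h[300,350])
        m=np.zeros(im.shape[:2],np.uint8);cv2.circle(m,(365,207),38,255,-1)
        m&=cv2.inRange(h,np.array((15,60,150)),np.array((30,255,255)))
        r=cv2.minAreaRect(cv2.findNonZero(m));print(r,[ray(f,p,.018).round(3).tolist() for p in cv2.boxPoints(r)])
        print(ray(f,r[0],.018))
E
```

```text
top green [210.9125 195.4375] [206 191  11  10  80] [0.55529145 0.21889916 0.062     ]
top blue [175.97530864 194.44444444] [171 190  11  10  81] [0.55773488 0.32638577 0.062     ]
top knob [374.52631579 222.07017544] [371 218   8   9  57] [ 0.47547978 -0.28140546  0.066     ]
[ 23 115 252] [14 84 82]
((364.3426513671875, 207.06884765625), (55.14121627807617, 31.378387451171875), 66.37062072753906) [[0.589, -0.18, 0.018], [0.63, -0.272, 0.018], [0.469, -0.338, 0.018], [0.429, -0.247, 0.018]]
[ 0.52870283 -0.25909322  0.018     ]
scene green [358.68674699 281.47590361] [352 275  15  14 166] [0.56326178 0.2185617  0.062     ]
scene blue [404.2617801  311.71727749] [397 305  16  15 191] [0.56603261 0.32536229 0.062     ]
scene knob attempt to get argmax of an empty sequence
```

>>> move_arm([
  [1,[-0.12,-0.06,0],0],
  [1,[-0.24,-0.12,0],0],
  [1,[-0.36,-0.18,0],0],
  [1,[-0.48,-0.24,0],0],
  [1,[-0.6,-0.3,0],0],
  [1,[-0.72,-0.35,0],0],
  [1,[-0.84,-0.4,0],0],
  [1,[-0.92,-0.44,0],0],
  [1,[-0.98,-0.47,0],0],
  [1,[-1,-0.48,0],0],
  [1,[-1,-0.48,0],0],
  [1,[-1,-0.48,0],0],
], force=20)

```text
t: 1.1
ee_pos: [0.4612, 0.3294, 0.2053]
ee_rot: [[-0.923, 0.384, -0.001], [0.384, 0.923, 0.0], [0.001, -0.0, -1.0]]
ft_force: [0.5, 0.3, -0.5]
finger_gap: 0.185
finger_force: 0.0
```

>>> move_arm([
  [1,[-0.1,-0.05,0.02],0],
  [1,[-0.2,-0.1,0.06],0],
  [1,[-0.3,-0.15,0.1],0],
  [1,[-0.39,-0.19,0.14],0],
  [1,[-0.44,-0.21,0.17],0],
  [1,[-0.44,-0.21,0.18],0],
  [1,[-0.44,-0.21,0.18],0],
  [1,[-0.44,-0.21,0.18],0],
])

```text
t: 1.77
ee_pos: [0.5585, 0.2217, 0.1515]
ee_rot: [[-0.924, 0.382, -0.001], [0.382, 0.924, 0.001], [0.001, 0.0, -1.0]]
ft_force: [0.4, -0.2, -0.8]
finger_gap: 0.006
finger_force: 0.0
```

```bash
cat > w.py <<'E'
from h import *
from cell import telemetry,cams
def wrist(name):
    s=telemetry.observe();f=cams.grab_frame('wrist');T=np.array(f['tool_from_camera'])
    W=np.eye(4);W[:3,:3]=s['ee_rot'];W[:3,3]=s['ee_pos'];C=np.linalg.inv(W@T)
    f['R'],f['t']=C[:3,:3],C[:3,3];f['s']=s;pickle.dump(f,open(f'pics/{name}.pkl','wb'))
    cv2.imwrite(f'pics/{name}.png',f['image'][:,:,::-1]);return f
E
python3 - <<'E'
from w import *
f=wrist('w1');s=f['s'];print(s['t'],s['ee_pos'],np.round(s['ee_rot'],3).tolist(),s['finger_gap'],s['ft_force'])
try:
    c,st=blob(f['image'],(280,210),(45,90,50),(85,255,255),r=400);print(c,st,ray(f,c,.062))
except Exception as e:print(e)
E
```

```text
1.7667 [0.55848246 0.22172996 0.15146924] [[-0.924, 0.382, -0.001], [0.382, 0.924, 0.001], [0.001, 0.0, -1.0]] 0.005502685427967582 [ 0.38384584 -0.18547623 -0.77779816]
[280.32329085 205.78679027] [264 190  33  33 863] [0.55575153 0.21927445 0.062     ]
```

View pics/w1.png

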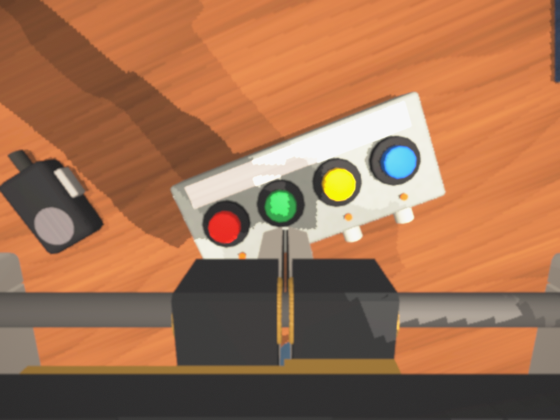

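The wrist view has green at (280,206), between red and yellow and about 4 mm from the tool axis. I'll correct for that and descend.

>>> move_arm([
  [1,[0.005,-0.011,0.08],0],
  [1,[0.005,-0.011,0.16],0],
  [1,[0.005,-0.011,0.23],0],
  [1,[0.005,-0.011,0.27],0],
  [1,[0.005,-0.011,0.285],0],
  [1,[0.005,-0.011,0.285],0],
  [1,[0.005,-0.011,0.285],0],
])

```text
t: 2.4
ee_pos: [0.5573, 0.2178, 0.067]
ee_rot: [[-0.923, 0.384, 0.001], [0.384, 0.923, 0.0], [-0.001, 0.001, -1.0]]
ft_force: [0.2, 0.2, 0.6]
finger_gap: 0.004
finger_force: 0.0
```

>>> move_arm([
  [1,[0,0,0.01],0],
  [1,[0,0,0.018],0],
  [1,[0,0,0.024],0],
  [1,[0,0,0.028],0],
  [1,[0,0,0.028],0],
  [1,[0,0,0.028],0],
])

```text
t: 2.9
ee_pos: [0.5573, 0.2174, 0.0579]
ee_rot: [[-0.923, 0.385, 0.001], [0.385, 0.923, 0.0], [-0.001, 0.001, -1.0]]
ft_force: [2.4, 1.5, 3.4]
finger_gap: 0.005
finger_force: 1.5
```

Travel is about 4 mm at 3.4 N. I'll go down until it bottoms out.

>>> move_arm([
  [1,[0,0,0.005],0],
  [1,[0,0,0.01],0],
  [1,[0,0,0.013],0],
  [1,[0,0,0.013],0],
  [1,[0,0,0.013],0],
  [1,[0,0,0.013],0],
])

```text
t: 3.4
ee_pos: [0.5575, 0.2175, 0.0556]
ee_rot: [[-0.923, 0.385, 0.001], [0.385, 0.923, 0.001], [-0.001, 0.001, -1.0]]
ft_force: [-8.5, -1.4, 34.2]
finger_gap: 0.004
finger_force: 17.3
```

>>> move_arm([
  [1,[0,0,-0.05],0],
  [1,[0,0,-0.15],0],
  [1,[0,0,-0.25],0],
  [1,[0,0,-0.32],0],
  [1,[0,0,-0.35],0],
  [1,[0,0,-0.35],0],
])

```text
t: 3.9
ee_pos: [0.5574, 0.2173, 0.1602]
ee_rot: [[-0.923, 0.385, 0.002], [0.385, 0.923, 0.001], [-0.001, 0.002, -1.0]]
ft_force: [0.8, 0.2, -0.7]
finger_gap: 0.005
finger_force: 0.0
```

>>> move_arm([
  [1,[-0.02,-0.1,0],0],
  [1,[-0.05,-0.22,0],0],
  [1,[-0.08,-0.34,0],0],
  [1,[-0.11,-0.46,0],0],
  [1,[-0.14,-0.58,0],0],
  [1,[-0.16,-0.7,0],0],
  [1,[-0.19,-0.82,0],0],
  [1,[-0.22,-0.95,0],0],
  [1,[-0.22,-0.95,0],0],
  [1,[-0.22,-0.95,0],0],
])

```text
t: 4.73
ee_pos: [0.5069, -0.0733, 0.1573]
ee_rot: [[-0.922, 0.388, -0.002], [0.388, 0.922, -0.001], [0.002, -0.001, -1.0]]
ft_force: [-0.5, 0.3, -0.2]
finger_gap: 0.001
finger_force: 0.0
```

>>> move_arm([
  [1,[-0.03,-0.1,0],0],
  [1,[-0.06,-0.22,0],0],
  [1,[-0.09,-0.34,0],0],
  [1,[-0.12,-0.46,0],0],
  [1,[-0.15,-0.58,0],0],
  [1,[-0.166,-0.66,0],0],
  [1,[-0.166,-0.69,0],0],
  [1,[-0.166,-0.69,0],0],
  [1,[-0.166,-0.69,0],0],
])

```text
t: 5.48
ee_pos: [0.4748, -0.2799, 0.1578]
ee_rot: [[-0.923, 0.384, -0.001], [0.384, 0.923, 0.001], [0.001, 0.0, -1.0]]
ft_force: [0.3, -0.1, 0.6]
finger_gap: 0.007
finger_force: 0.0
```

Run:
```python
from w import *
f=wrist('w2');s=f['s'];print(s['t'],s['ee_pos'],np.round(s['ee_rot'],3).tolist(),s['finger_gap'],s['ft_force'])
g=cams.grab_frame('top');c,st=blob(g['image'],(211,196),(45,90,50),(85,255,255));print(c,st)
```

```text
5.4833 [ 0.47477162 -0.27989196  0.15780246] [[-0.923, 0.384, -0.001], [0.384, 0.923, 0.001], [0.001, 0.0, -1.0]] 0.00708806547831967 [ 0.28555026 -0.13622391  0.61076866]
[210.9125 195.4375] [206 191  11  10  80]
```

View pics/w2.png

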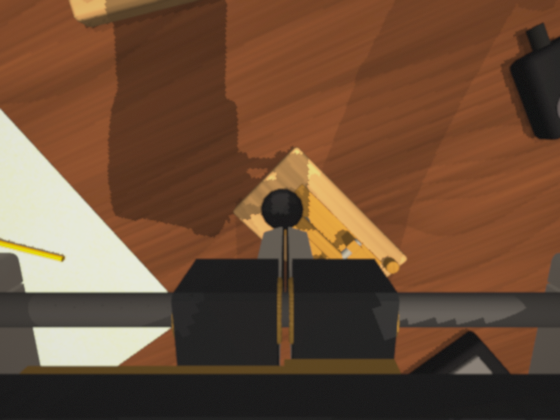

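Run:
```python
from w import *
f=pickle.load(open('pics/w2.pkl','rb'));c,st=blob(f['image'],(282,208),(0,0,0),(179,255,75),r=26)
p=ray(f,c,.068);s=f['s'];print(c,st,p,np.array(s['ee_rot']).T@(p-s['ee_pos'])/.3)
```

```text
[282.00230769 208.93076923] [ 261  189   42   46 1300] [ 0.47520683 -0.28209155  0.068     ] [-0.00458649 -0.00632686  0.29933285]
```

The wrist view has the knob at (282,209), 2.3 mm from the tool axis. I'll descend to about 5 mm above it, then press gently.

>>> move_arm([
  [1,[-0.004,-0.007,0.08],0],
  [1,[-0.004,-0.007,0.16],0],
  [1,[-0.004,-0.007,0.23],0],
  [1,[-0.004,-0.007,0.265],0],
  [1,[-0.004,-0.007,0.28],0],
  [1,[-0.004,-0.007,0.28],0],
  [1,[-0.004,-0.007,0.28],0],
])

```text
t: 6.17
ee_pos: [0.4755, -0.2837, 0.0755]
ee_rot: [[-0.923, 0.384, 0.001], [0.384, 0.923, -0.0], [-0.001, 0.0, -1.0]]
ft_force: [0.1, -0.3, -0.3]
finger_gap: 0.007
finger_force: 0.0
```

>>> move_arm([
  [1,[0,0,0.008],0],
  [1,[0,0,0.015],0],
  [1,[0,0,0.021],0],
  [1,[0,0,0.026],0],
  [1,[0,0,0.03],0],
  [1,[0,0,0.03],0],
  [1,[0,0,0.03],0],
])

```text
t: 6.75
ee_pos: [0.4747, -0.2842, 0.0658]
ee_rot: [[-0.923, 0.385, -0.0], [0.385, 0.923, -0.0], [0.0, -0.0, -1.0]]
ft_force: [-2.4, -1.1, 3.7]
finger_gap: 0.005
finger_force: 1.8
```

>>> move_arm([
  [1,[0,0,0.003],0],
  [1,[0,0,0.006],0],
  [1,[0,0,0.009],0],
  [1,[0,0,0.01],0],
  [1,[0,0,0.01],0],
  [1,[0,0,0.01],0],
])

```text
t: 7.25
ee_pos: [0.4747, -0.2841, 0.0627]
ee_rot: [[-0.923, 0.385, -0.0], [0.385, 0.923, -0.0], [0.0, -0.0, -1.0]]
ft_force: [-4.0, -2.9, 6.2]
finger_gap: 0.005
finger_force: 2.8
```

>>> move_arm([
  [1,[0,0,0.001],0],
  [1,[0,0,0.002],0],
  [1,[0,0,0.002],0],
  [1,[0,0,0.002],0],
  [1,[0,0,0.002],0],
  [1,[0,0,0.002],0],
  [1,[0,0,0.002],0],
  [1,[0,0,0.002],0],
  [1,[0,0,0.002],0],
  [1,[0,0,0.002],0],
  [1,[0,0,0.002],0],
  [1,[0,0,0.002],0],
])

```text
t: 8.25
ee_pos: [0.4746, -0.2842, 0.0621]
ee_rot: [[-0.923, 0.385, -0.0], [0.385, 0.923, -0.0], [0.0, -0.0, -1.0]]
ft_force: [-4.3, -1.8, 6.2]
finger_gap: 0.006
finger_force: 3.1
```

>>> move_arm([
  [1,[0,0,0],0],
  [1,[0,0,0],0],
  [1,[0,0,0],0],
  [1,[0,0,0],0],
  [1,[0,0,0],0],
  [1,[0,0,0],0],
])

```text
t: 8.75
ee_pos: [0.4745, -0.2842, 0.0621]
ee_rot: [[-0.923, 0.385, -0.0], [0.385, 0.923, -0.0], [0.0, -0.0, -1.0]]
ft_force: [-4.2, -2.0, 5.7]
finger_gap: 0.005
finger_force: 3.1
```

The key was held about 6 mm down for more than 1.5 s. Now I'll withdraw and check.

>>> move_arm([
  [1,[0,0,-0.01],0],
  [1,[0,0,-0.03],0],
  [1,[0,0,-0.08],0],
  [1,[0,0,-0.16],0],
  [1,[0,0,-0.24],0],
  [1,[0,0,-0.32],0],
  [1,[0,0,-0.32],0],
  [1,[0,0,-0.32],0],
  [1,[0,0,-0.32],0],
])

```text
t: 9.5
ee_pos: [0.4748, -0.2834, 0.1578]
ee_rot: [[-0.923, 0.384, -0.0], [0.384, 0.923, 0.0], [0.0, 0.0, -1.0]]
ft_force: [-0.3, -0.1, -0.3]
finger_gap: 0.005
finger_force: 0.0
```

Run:
```python
from w import *
f=wrist('w3');print(f['s']['t'],f['s']['ee_pos'],f['s']['ft_force'])
c,st=blob(f['image'],(282,208),(0,0,0),(179,255,75),r=28);print(c,st,ray(f,c,.068))
```

```text
9.5 [ 0.47481495 -0.28344346  0.15782558] [-0.29737736 -0.08778581 -0.26769671]
[285.65998458 207.13723978] [ 265  188   42   40 1297] [ 0.47509405 -0.28215781  0.068     ]
```

View pics/w3.png

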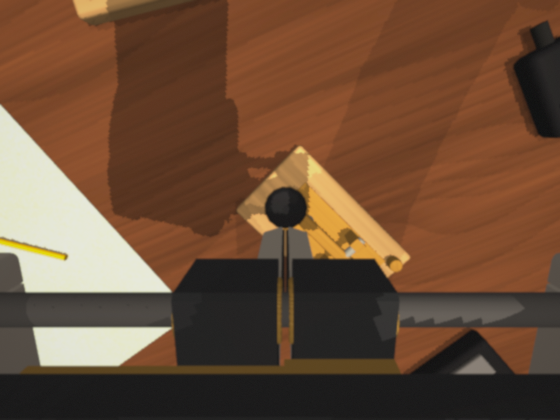

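The knob at (286,207) maps to the same world position as before the press, so the key has sprung up and hasn't shifted. The arm is clear.

```bash
python3 -c "
from cell import manip;print(manip.job_done())"
```

```text
the job is handed in; nothing more can be done
None
```

The job is handed in: I pressed the green button until it bottomed out and let it come up, then held the key about 6 mm down for over 1.5 s, and it sprang back up without shifting.

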